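# Fit a snap-in stop peg in a frame jig and tug-test it

## Robot

A 6-joint arm with a two-finger parallel gripper is mounted at the origin on the work surface. World frame = base frame: x ahead of the robot, y to its left, z up, the work surface at z = 0. Lengths are in mm, angles in rad, forces in N, time in s.
With the tool pointing down it reaches from about 375 to 975 mm from the base axis. Payload 3.8 kg.
Tool frame: the origin (TCP) lies at the very end of the fingers, on their centre line; the grasp point (between the pads) lies 19 mm behind it; z points along the fingers, y is the line along which they close (so a half turn about z gives the same grasp; the last joint's range is limited). The gripper opens to 88 mm and grips with 3 to 60 N. Pads are 18 mm wide; open, the fingers measure 123 mm over their backs; the gripper's body (75 mm by 187 mm) begins 45 mm behind the grasp point.
Start: joints at [-1.32, 0.264, 1.604, -0, 1.274, -0.037], TCP at [191.589, -647.234, 238.706] pointing down, gripper open.
Joint ranges: [-2.63, 2.63], [-0.94, 2.18], [0.31, 2.57], [-1.31, 4.45], [0, 2.66], [-2.55, 2.55]. Speed limits (rad/s): [2.57, 2.57, 3.14, 3.14, 3.14, 3.14].

## Interface

Orientations are given as a rotation vector (axis times angle).
In Python, from plant import observe, eyes, job gives the robot as it stands.
- The arm moves only by the tool send_rows, never from a script. Its argument "plan" is a list of rows, each a list of 3 entries, a list of its own where there are three numbers: the shift along the world's x, y, z in mm, then the turn, a rotation vector about the world's x, y, z in degrees, then the closure, from 0 (fully open) to 1 (shut). A call has 1 to 10 rows; each row is the pose to reach, as a shift and turn from the pose commanded when the call began; what a row does not reach only later rows make up. A row lasts 1/10 s, in which the tool goes at most 50 mm and 8.59 degrees, less where a joint would pass 70% of its speed; a pose out of reach is approached as far as the arm can. A call with a gripper value outside its range is refused whole. The fingers move at their own pace and stop on an object; the grip force is fixed at half the most. Time passes only in rows, so rows that repeat a pose let the fingers close. It gives the time, the measured TCP pose, the force, the opening and the grip force at its end, in the units of the state.
- observe(): the state, without advancing time (a new reading comes with each control period).
- eyes.read_camera(name): name is "scene" or "top" or "wrist"; returns a dict with "pixels" (420x560x3 uint8, red, green, blue), "depth" (420x560 float32, mm along the optical axis (not along the pixel's ray), 0 where there is no reading), "mtx" (3x3 intrinsics, pixels), "xyz" and "orientation" of the camera in the world; the wrist camera has in their place "T_tool_cam" (4x4, takes a point from camera to tool coordinates, whose origin is the TCP and whose axes are the flange's). Camera axes: x right, y down, z forward; pixel columns grow to the right and rows downward; lengths in mm; the calibration is good to about 2 mm. A picture is of the moment at which its call begins: read the wrist's pose just before it.
- job.job_done(): hands the job in; it is judged then, once.
The state is a dict: "clock": time; "joint_pos": joint angles; "dq": joint speeds; "joint_efforts": joint torques, N m; "position": TCP position; "tool_rot": TCP orientation; "force": force on the tool from outside, world axes, zero at the start; "torque": the same for the moment, N m; "width": finger opening in mm; "grasp_force": force on a finger pad.
Only numpy, scipy, OpenCV 4.12 (cv2) and the standard library are available. Lean on these libraries where they do the work, as an engineer would, in place of code of your own. Each camera call takes 0.05 s, during which the arm holds its last target. There are 200 camera calls.

## Task

Take the stop peg (the one with the wide collar and straight handle) out of the holder, put it in the empty socket of the frame jig and press it firmly down until it snaps in and its collar sits flush on the block, pressing with no more than 40 N. Then, without letting it come out, tug it straight up with about 10 N (never more than 15 N) for about a second to prove that the catch holds it, and let go of it with it still seated, leaving everything else where it is.

Things in the scene. Friction and masses are not known exactly. Their poses are not given: they have to be found in the camera images.
- peg: Loose stop peg, turned steel, about 160 g, 98 mm tall, round about z; origin at the centre of its foot. From the foot up: bullet nose widening from about 8 mm to a 17 mm bulb (widest at 12 mm); 9 mm neck 19 to 27; 17 mm shank 28 to 40; 36 mm collar 40 to 46; straight 22 mm handle 46 to 90; 26 mm rim 94 to 98. It stands in either hole of the holder, collar resting on the holder's top.
- collar (a point): Centre of the underside of the stop peg's collar, 40 mm above its foot, on its axis; axes as the peg's.
- handle (a point): Point on the stop peg's axis halfway up the handle, 72 mm above its foot: where to grip it.
- jig: Frame jig fixed to the bench: plywood base 220 x 240 x 12 mm, origin under its centre, z up. On its -x half a wooden block, 70 x 200 mm, centred at x = -35 mm, top 58 mm above the bench, with the empty socket and, 100 mm from it towards -y, a like stop peg already fitted (fixed, rising 58 mm above the block). A fence 30 mm high runs along the base's +x edge.
- socket (a point): Centre of the mouth of the empty socket, ringed by flat brass tabs under 1 mm high, on the block's top face (jig x = -35, y = +50 mm, z = 58 mm); z points up, out of the hole. Hole 18.5 mm in diameter, 43 mm deep. With the peg fully home the collar point lies at this point.
- catch: Sprung catch in the socket: four rounded steel noses that the peg's nose spreads (it meets them with the collar about 18 mm above the block; pushing past takes about 15 to 20 N; from about 9 mm it is drawn in) and that close on its neck. Home, the peg has just under 1 mm of free lift, then the catch holds it up to about 20 N; above that it comes out. Origin at the socket point, axes the jig's.
- holder: Peg holder, a fixed pale wooden block 70 x 170 x 46 mm, origin under its centre; two plain 20 mm holes 43 mm deep at y = +45 and -45 mm, no catch in them.
- ball_peg: Bystander in the holder's other hole: a 76 mm tall peg with a 28 mm collar and a 31 mm ball for a head; origin at its foot.
- moulding: Bystander: wooden strip 24 x 150 x 16 mm lying on the jig's base between block and fence.
- mallet: Bystander: turned wooden mallet standing on its 76 mm wide head, 235 mm tall; origin under its head.
- driver: Bystander: screwdriver lying on the bench beyond the holder.
- wrench: Bystander: wrench lying on the bench beyond the jig.
- tape: Bystander: roll of tape, 96 mm across, 24 mm high, lying flat.
- glue: Bystander: white glue bottle, 56 mm across, 130 mm tall.
- offcut: Bystander: wood offcut 90 x 45 x 22 mm on the bench between holder and jig.
Not all that is in view belongs to the job. What is shaped like the peg but blue or purple is not meant.

How it is judged (in metres and radians):
On the way, in this order (a step that is already met when the one before it is completed fails the run):
1. the stop peg is snapped fully home in the socket, collar down on the block (within 2 mm) and not yet pulling on the catch (z of collar in the frame of socket below 0.002 m and horizontal distance between collar and socket below 0.003 m and angle between the z axis of peg and the z axis of jig, either way round below 0.08 rad and contact force between peg and catch below 3 N), for 0.2 s.
2. the seated peg is tugged upwards against the catch with about 7 to 13 N for 0.7 s, staying in (the catch's slanted contacts add up to about 1.35 times the pull) (z of collar in the frame of socket below 0.003 m and horizontal distance between collar and socket below 0.003 m and angle between the z axis of peg and the z axis of jig, either way round below 0.08 rad and contact force between peg and catch between 9.5 and 18.5 N), for 0.7 s.
At the end, for the whole second after the job is handed in: The stop peg stands at rest and released in the socket, its collar within 2 mm of the block's top and 3 mm of the socket's axis, upright within 0.08 rad (all of step 1 and not (contact force between the fingers and peg above 0.05 N) and linear speed of peg below 0.01 m/s); the robot touches nothing.
It fails at once if the seated peg is tugged with more than about 16 N ((z of collar in the frame of socket below 0.004 m and horizontal distance between collar and socket below 0.003 m and angle between the z axis of peg and the z axis of jig, either way round below 0.08 rad) and contact force between peg and catch above 23 N).
It fails at once if the peg is pressed on the jig with more than 45 N (contact force between peg and jig above 45 N).
It fails at once if a bystander (the ball-headed peg, the moulding strip on the jig, the mallet, the screwdriver, the wrench, the tape roll, the glue bottle, the wood offcut) is shifted by more than 20 mm (distance of any of ball_peg, moulding, mallet, driver, wrench, tape, glue, offcut from where it was at the start of the episode above 0.02 m).
It also fails if it takes over 67 s, if anything falls off the work surface, if the arm or the gripper's body presses on something with over 40 N, if the wrist force passes 120 N, or if a joint passes its speed limit or range.

## Working session

There is one attempt and no reset: what is moved stays moved. The work goes in short steps, Python scripts to look and compute and a tool call to move; the robot and the scene stay as the last step left them, time stands still between calls to the robot, and variables do not carry over. Pictures are saved under pics/ and viewed, at most 10 in all, crops included, and the job is handed in when it is done.

Besides the shell and the picture viewer there is one more tool, called after "Request:" as name([rows], argument=value, ...), one row to a line, values as JSON. send_rows: Moves the arm, as the interface text tells. Its arguments: {"type":"object","properties":{"plan":{"type":"array"}},"required":["plan"]}

```bash
mkdir -p pics; cat > h.py <<'E'
import numpy as np, cv2
from scipy.spatial.transform import Rotation as R
from plant import observe, eyes, job
def cam(name):
    s=observe(); c=eyes.read_camera(name)
    if name=="wrist":
        T=np.eye(4); T[:3,:3]=R.from_rotvec(s["tool_rot"]).as_matrix(); T[:3,3]=s["position"]
        C=T@np.array(c["T_tool_cam"])
    else:
        C=np.eye(4); o=np.array(c["orientation"],float)
        C[:3,:3]=o if o.shape==(3,3) else R.from_rotvec(o).as_matrix(); C[:3,3]=c["xyz"]
    c["C"]=C; return c
def save(c,f): cv2.imwrite(f,cv2.cvtColor(c["pixels"],cv2.COLOR_RGB2BGR))
def ray(c,u,v,z):
    d=c["C"][:3,:3]@np.linalg.solve(c["mtx"],[u,v,1.]); p=c["C"][:3,3]; return p+d*(z-p[2])/d[2]
def dep(c,u,v):
    k=c["depth"][int(v),int(u)]; return c["C"][:3,:3]@(np.linalg.solve(c["mtx"],[u,v,1.])*k)+c["C"][:3,3]
def cloud(c):
    v,u=np.mgrid[:420,:560]; P=np.linalg.solve(c["mtx"],np.stack([u.ravel(),v.ravel(),np.ones(u.size)]))*c["depth"].ravel()
    return (c["C"][:3,:3]@P+c["C"][:3,3:]).T.reshape(420,560,3)
E
python3 - <<'E'
from h import *
import pickle
for n in("scene","top"):
    c=cam(n); save(c,f"pics/{n}.png"); pickle.dump(c,open(n+".pkl","wb")); print(n,c["C"].round(3),c["mtx"])
print(observe())
E
```

```text
scene [[-1.100000e-02  6.770000e-01 -7.360000e-01  1.583613e+03]
 [ 1.000000e+00  3.000000e-03 -1.300000e-02 -4.095200e+01]
 [-6.000000e-03 -7.360000e-01 -6.770000e-01  9.541150e+02]
 [ 0.000000e+00  0.000000e+00  0.000000e+00  1.000000e+00]] [[503.136386     0.         275.76091132]
 [  0.         503.136386   209.72636169]
 [  0.           0.           1.        ]]
top [[-2.100000e-02 -9.860000e-01  1.680000e-01  3.672430e+02]
 [-1.000000e+00  2.100000e-02 -2.000000e-03 -4.986800e+01]
 [-2.000000e-03 -1.680000e-01 -9.860000e-01  1.521929e+03]
 [ 0.000000e+00  0.000000e+00  0.000000e+00  1.000000e+00]] [[436.35619677   0.         279.4739484 ]
 [  0.         436.35619677 215.02401922]
 [  0.           0.           1.        ]]
{'clock': 0.1, 'joint_pos': array([-1.31987527e+00,  2.64665722e-01,  1.60518978e+00, -1.34860905e-05,
        1.27372414e+00, -3.68805918e-02]), 'dq': array([ 4.72653126e-05, -2.42612475e-03, -2.25395159e-03, -9.85618589e-04,
        2.48148145e-04,  1.10446651e-03]), 'joint_efforts': array([-1.20067314e-03, -5.03621686e+01, -3.58071506e+01,  7.29979179e-02,
        2.32806627e-02, -4.80373126e-05]), 'position': array([ 191.44594123, -646.62684076,  237.54640872]), 'tool_rot': array([-3.10716682e+00, -4.50242186e-01,  3.53300201e-04]), 'force': array([-0.29557765, -0.17614773,  0.32696432]), 'torque': array([-0.00642451,  0.03630354,  0.02991085]), 'grasp_force': 0.0, 'width': 87.99110067085499}
```

View pics/scene.png

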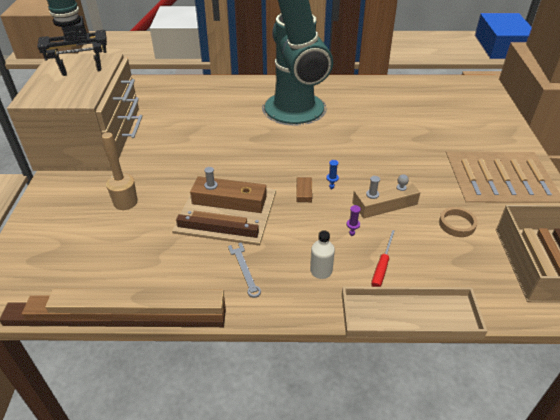

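View pics/top.png

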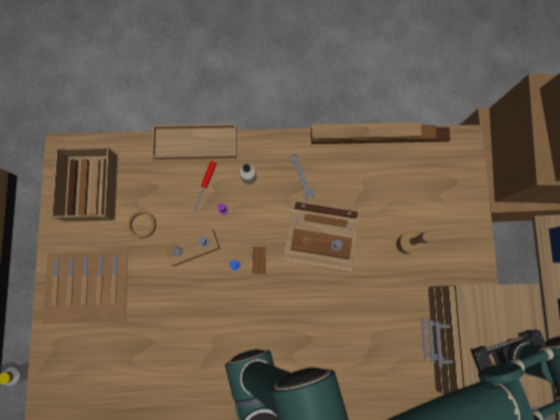

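Scene view: the candidates are the steel peg in the holder (374,187), the ball peg beside it (403,182), blue peg (333,172), purple peg (354,220) and the fitted peg in the jig (210,177). I choose (374,187): steel, straight handle, in the holder. In the top view it is at about (202,241). The empty socket is at scene (246,190), top about (307,241).

```bash
python3 - <<'E'
from h import *
import pickle
s=pickle.load(open("scene.pkl","rb"));t=pickle.load(open("top.pkl","rb"))
print("peg",dep(s,374,181),ray(s,374.5,180,98),"ball",dep(s,403,180),"sock",dep(s,246,191),ray(s,246,190.5,58),"fit",ray(s,209.5,171,116),"blue",dep(s,333,165),"mallet",dep(s,122,190),dep(s,111,140),"glue",dep(s,323,238))
print("top peg",ray(t,202,240.5,98),"ball",ray(t,177,250,80),"sock",ray(t,307,241,58),"fit",ray(t,337,245,116))
a=cv2.resize(cv2.cvtColor(s["pixels"],cv2.COLOR_RGB2BGR)[150:240,170:430],None,fx=3,fy=3,interpolation=cv2.INTER_CUBIC)
b=cv2.resize(cv2.cvtColor(t["pixels"],cv2.COLOR_RGB2BGR)[190:280,150:370],None,fx=3.54,fy=3.3,interpolation=cv2.INTER_CUBIC)
cv2.imwrite("pics/crop.png",np.vstack([a,b[:,:780] if b.shape[1]>=780 else cv2.copyMakeBorder(b,0,0,0,780-b.shape[1],0)]))
E
```

```text
peg [543.99492959 203.01875374 103.64249139] [532.86315041 206.53487315  98.        ] ball [513.97975161 288.53233692  82.83399188] sock [ 514.41097527 -142.06691403   42.39041202] [ 530.60023077 -140.45200587   58.        ] fit [ 518.21898457 -236.74108118  116.        ] blue [465.65409091 100.30932812  96.71158293] mallet [ 548.66482386 -474.89294235   74.06384853] [ 524.33135194 -477.49057486  220.3771045 ] glue [780.19552019  52.5072683  128.66377193]
top peg [530.30111443 202.90728398  98.        ] ball [502.53585509 288.53061025  80.        ] sock [ 525.69853033 -143.73578508   58.        ] fit [ 504.40131548 -236.47319643  116.        ]
```

View pics/crop.png

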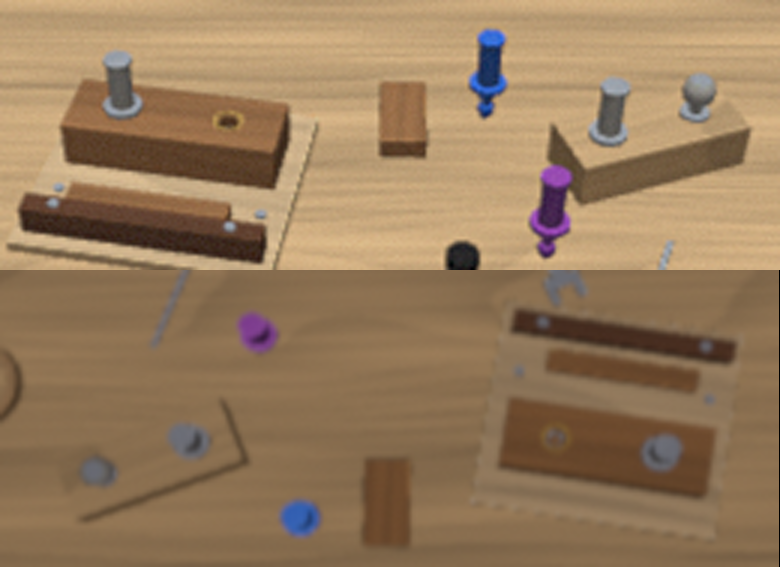

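Confirmed: in the crop the steel peg with straight handle and wide collar stands at holder crop (612,110), ball peg at (697,95), and the brass-ringed empty socket is at (229,120). I'll go over the socket first for a wrist look.

Request:
send_rows([
  [[20,31,2],[0,0,0],0],
  [[50,77,5],[0,0,0],0],
  [[80,123,8],[0,0,0],0],
  [[110,169,11],[0,0,0],0],
  [[140,215,14],[0,0,0],0],
  [[170,262,17],[0,0,0],0],
  [[200,308,20],[0,0,0],0],
  [[230,354,21],[0,0,0],0],
  [[250,385,21],[0,0,0],0],
  [[258,397,21],[0,0,0],0],
])

```text
clock: 1.1
position: [450.4, -247.6, 259.6]
tool_rot: [-3.108, -0.452, -0.0]
force: [0.2, -0.7, -0.0]
width: 88.3
grasp_force: 0.0
```

Request:
send_rows([
  [[20,30,0],[0,0,0],0],
  [[45,65,0],[0,0,0],0],
  [[65,95,0],[0,0,0],0],
  [[75,108,0],[0,0,0],0],
  [[75,108,0],[0,0,0],0],
  [[75,108,0],[0,0,0],0],
])

```text
clock: 1.7
position: [524.1, -142.7, 259.3]
tool_rot: [3.109, 0.451, -0.002]
force: [0.1, -0.5, -1.1]
width: 88.1
grasp_force: 0.0
```

```bash
python3 - <<'E'
from h import *
import pickle
c=cam("wrist"); save(c,"pics/w1.png"); pickle.dump(c,open("w1.pkl","wb"));o=observe();print(o["clock"],o["position"],o["tool_rot"],o["joint_pos"],o["force"]);print(c["T_tool_cam"],c["mtx"])
E
```

```text
1.75 [ 523.88991484 -143.12992123  259.38382567] [ 3.10892191e+00  4.49677722e-01 -1.75071366e-03] [-3.12075910e-01  1.82930968e-03  1.86061613e+00 -8.09806701e-04
  1.28000840e+00  9.71663242e-01] [-0.00507057 -0.44792189 -0.26451688]
[[-1.51812532e-04 -9.45935564e-01 -3.24354569e-01  8.49189559e+01]
 [ 9.99999935e-01 -2.49561432e-04  2.59766688e-04  2.07841010e-01]
 [-3.26668940e-04 -3.24354509e-01  9.45935540e-01 -1.46628776e+02]
 [ 0.00000000e+00  0.00000000e+00  0.00000000e+00  1.00000000e+00]] [[290.74445237   0.         282.11683006]
 [  0.         290.74445237 212.16417585]
 [  0.           0.           1.        ]]
```

View pics/w1.png

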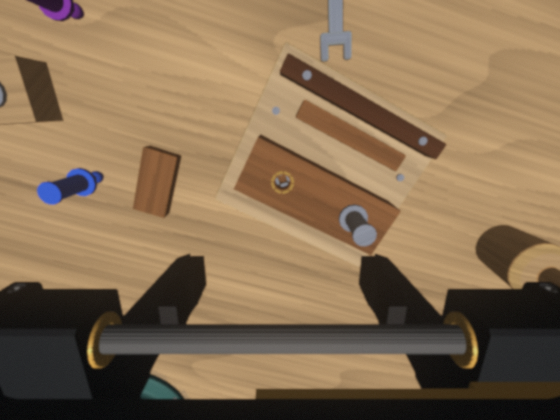

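Wrist view: brass-ringed socket at about (283,182), fitted peg at (355,225), fingers at the bottom. Now fit the socket ring here.

```bash
python3 - <<'E'
from h import *
import pickle
c=pickle.load(open("w1.pkl","rb"))
hsv=cv2.cvtColor(c["pixels"],cv2.COLOR_RGB2HSV)[165:200,265:302]
m=((hsv[...,0]>14)&(hsv[...,0]<32)&(hsv[...,1]>100)&(hsv[...,2]>100)).astype(np.uint8)
v,u=np.nonzero(m); print(m.sum()); hull=cv2.convexHull(np.stack([u,v],1).astype(np.float32)); e=cv2.fitEllipse(hull); print(e)
print("\n".join("".join(".#"[k] for k in r) for r in m))
S=ray(c,265+e[0][0],165+e[0][1],58); print("socket",S)
# block corners of brown block top
P=cloud(c); top=(abs(P[...,2]-58)<5)
print(top.sum(), cv2.minAreaRect(P[top][:,:2].astype(np.float32)))
# top view of the collar of fitted peg & its head
for n in("scene","top"):
    d=pickle.load(open(n+".pkl","rb")); h=cv2.cvtColor(d["pixels"],cv2.COLOR_RGB2HSV)
    p=d["C"][:3,:3].T@(S-d["C"][:3,3]); q=d["mtx"]@p; print(n,q[:2]/q[2])
E
```

```text
297
((17.03493881225586, 17.072946548461914), (24.362205505371094, 24.740421295166016), 95.97174835205078)
.....................................
.....................................
.....................................
.....................................
.....................................
...............##..#.................
............###########..............
..........###############............
.........#################...........
........##################...........
.......##########...########.........
.......######..........#####.........
......#####.............#####........
......####...............####........
.....#####...............#####.......
.....#####...............#####.......
.....####................#####.......
.....#####................####.......
.....#####...............#####.......
.....#####...............#####.......
.....######.............######.......
......#####.............######.......
......######...........######........
.......######..........#####.........
.......#########....########.........
.........##################..........
.........#################...........
..........###############............
............###########..............
..............#...###................
.....................................
.....................................
.....................................
.....................................
.....................................
socket [ 528.20678248 -141.71162825   58.        ]
8164 ((505.48712158203125, -147.66622924804688), (678.0275268554688, 193.09144592285156), 81.57113647460938)
scene [245.59041308 189.93492688]
top [306.37599367 240.27158203]
```

Request:
send_rows([
  [[0,25,0],[0,0,0],0],
  [[0,70,0],[0,0,0],0],
  [[1,115,0],[0,0,0],0],
  [[2,160,0],[0,0,0],0],
  [[3,205,0],[0,0,0],0],
  [[3,250,0],[0,0,0],0],
  [[3,295,0],[0,0,0],0],
  [[3,330,0],[0,0,0],0],
  [[3,346,0],[0,0,0],0],
  [[3,346,0],[0,0,0],0],
])

```text
clock: 2.75
position: [527.7, 204.0, 259.6]
tool_rot: [3.109, 0.452, -0.0]
force: [-0.7, -0.2, 0.5]
width: 88.3
grasp_force: 0.0
```

Request:
send_rows([
  [[0,0,-20],[0,0,0],0.3],
  [[0,0,-40],[0,0,0],0.3],
  [[0,0,-40],[0,0,0],0.3],
  [[0,0,-40],[0,0,0],0.3],
])

```text
clock: 3.15
position: [527.6, 201.9, 219.6]
tool_rot: [3.109, 0.447, -0.002]
force: [0.5, 1.1, 0.5]
width: 62.0
grasp_force: 0.0
```

```bash
python3 - <<'E'
from h import *
import pickle
c=cam("wrist"); save(c,"pics/w2.png"); pickle.dump(c,open("w2.pkl","wb"));o=observe();print(o["clock"],o["position"],o["tool_rot"],o["joint_pos"],o["force"],o["width"])
E
```

```text
3.2 [528.20561293 202.37138077 220.51959835] [3.10925026e+00 4.47683536e-01 1.16892435e-03] [ 3.22088881e-01  7.00447863e-02  1.86260914e+00 -4.34128486e-04
  1.20825591e+00  1.60703585e+00] [0.78974243 0.03413439 0.57995708] 61.67415399330573
```

View pics/w2.png

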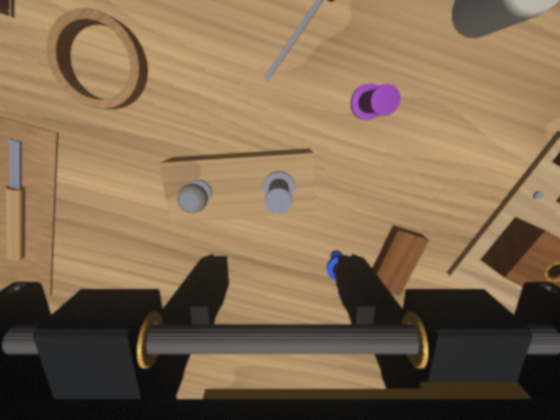

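Wrist view: the steel peg is at (278,195), rim top about (278,200), the ball peg is at (193,197), and the fingers are parallel to the holder. Measure the axis from rim and collar.

```bash
python3 - <<'E'
from h import *
import pickle
c=pickle.load(open("w2.pkl","rb"))
P=cloud(c)
h=cv2.cvtColor(c["pixels"],cv2.COLOR_RGB2HSV); m=h[...,1]<70
box=np.zeros_like(m); box[160:225,255:305]=1; m&=box
v,u=np.nonzero(m); print(m.sum(),u.min(),u.max(),v.min(),v.max())
print("z",np.histogram(P[m][:,2],bins=range(30,120,6)))
rim=m&(P[...,2]>98); col=m&(P[...,2]<58)
for n,k,z in(("rim",rim,104),("col",col,52)):
    v,u=np.nonzero(k); (x,y),r=cv2.minEnclosingCircle(np.stack([u,v],1).astype(np.float32))
    print(n,k.sum(),x,y,r,ray(c,x,y,z),ray(c,x+r,y,z)-ray(c,x,y,z))
for r in range(165,220): print(r,"".join(".#"[k] if not rim[r,i+255] else "R" for i,k in enumerate(m[r,255:305].astype(int))))
E
```

```text
1132 262 294 171 214
z (array([  0,   0,  46, 328,  40,  27,  22,  28,  28,  25,   9,   8, 566,
         0]), array([ 30,  36,  42,  48,  54,  60,  66,  72,  78,  84,  90,  96, 102,
       108, 114]))
rim 579 276.109375 194.328125 20.270790100097656 [538.10268115 210.41997584 104.        ] [  5.32751817 -18.16216982   0.        ]
col 408 276.8352355957031 192.15908813476562 21.394563674926758 [526.61850693 207.29758373  52.        ] [  6.72171366 -22.91454885   0.        ]
165 ..................................................
166 ..................................................
167 ..................................................
168 ..................................................
169 ..................................................
170 ..................................................
171 ......................####........................
172 ..................############....................
173 ................################..................
174 ..............####################................
175 .............##R###################...............
176 ............#
[... 1702 characters left out ...]
.#RRRRRRRRRRRRRRRRRRRRRRRR..............
208 ...........#RRRRRRRRRRRRRRRRRRRRRRR...............
209 ............#RRRRRRRRRRRRRRRRRRRRRR...............
210 .............#RRRRRRRRRRRRRRRRRRRR................
211 ..............#RRRRRRRRRRRRRRRRRR.................
212 ...............#RRRRRRRRRRRRRRRR..................
213 .................#RRRRRRRRRRRR....................
214 ....................RRRRRRR.......................
215 ..................................................
216 ..................................................
217 ..................................................
218 ..................................................
219 ..................................................
```

```bash
python3 - <<'E'
from h import *
import pickle
c=pickle.load(open("w2.pkl","rb"))
print(ray(c,278.2,201,104),ray(c,278.5,186.8,52), c["C"][:3,:3])
E
```

```text
[532.40513255 206.74253773 104.        ] [533.04122399 207.22089655  52.        ] [[ 2.81708886e-01 -9.07332320e-01 -3.12070769e-01]
 [-9.59499506e-01 -2.66088966e-01 -9.25060016e-02]
 [ 8.95096741e-04  3.25491512e-01 -9.45544539e-01]]
```

Request:
send_rows([
  [[5,4,0],[0,0,0],0.3],
  [[5,4,-20],[0,0,0],0.3],
  [[5,4,-45],[0,0,0],0.3],
  [[5,4,-70],[0,0,0],0.3],
  [[5,4,-95],[0,0,0],0.3],
  [[5,4,-120],[0,0,0],0.3],
  [[5,4,-140],[0,0,0],0.3],
  [[5,4,-152],[0,0,0],0.3],
  [[5,4,-158],[0,0,0],0.3],
  [[5,4,-158],[0,0,0],0.3],
])

```text
clock: 4.2
position: [532.8, 207.8, 61.7]
tool_rot: [3.109, 0.451, -0.0]
force: [-0.0, -0.1, -0.1]
width: 61.7
grasp_force: 0.0
```

Request:
send_rows([
  [[0,0,0],[0,0,0],0.6],
  [[0,0,0],[0,0,0],1],
  [[0,0,0],[0,0,0],1],
  [[0,0,0],[0,0,0],1],
  [[0,0,0],[0,0,0],1],
  [[0,0,0],[0,0,0],1],
  [[0,0,0],[0,0,0],1],
])

```text
clock: 4.9
position: [533.0, 207.8, 62.2]
tool_rot: [3.109, 0.451, 0.001]
force: [0.2, -1.8, 3.0]
width: 23.1
grasp_force: 31.1
```

```bash
python3 - <<'E'
from h import *
for i in range(3):
    o=observe();print(o["clock"],o["position"],o["tool_rot"],o["force"],o["torque"],o["width"],o["grasp_force"])
E
```

```text
4.9 [533.00223376 207.76280733  62.20904758] [3.10905681e+00 4.50569797e-01 1.30246348e-03] [ 0.21600879 -1.82723875  2.97864254] [-0.13442814  0.06600852 -0.04452033] 23.144168005432114 31.100836135447025
4.9 [533.00223376 207.76280733  62.20904758] [3.10905681e+00 4.50569797e-01 1.30246348e-03] [ 0.21600879 -1.82723875  2.97864254] [-0.13442814  0.06600852 -0.04452033] 23.144168005432114 31.100836135447025
4.9 [533.00223376 207.76280733  62.20904758] [3.10905681e+00 4.50569797e-01 1.30246348e-03] [ 0.21600879 -1.82723875  2.97864254] [-0.13442814  0.06600852 -0.04452033] 23.144168005432114 31.100836135447025
```

Request:
send_rows([
  [[0,0,8],[0,0,0],1],
  [[0,0,20],[0,0,0],1],
  [[0,0,40],[0,0,0],1],
  [[0,0,60],[0,0,0],1],
  [[0,0,80],[0,0,0],1],
  [[0,0,100],[0,0,0],1],
  [[0,0,115],[0,0,0],1],
  [[0,0,120],[0,0,0],1],
  [[0,0,120],[0,0,0],1],
])

```text
clock: 5.8
position: [533.1, 208.0, 182.8]
tool_rot: [-3.109, -0.451, -0.003]
force: [-0.2, -0.3, -1.4]
width: 23.8
grasp_force: 30.8
```

Request:
send_rows([
  [[0,-15,0],[0,0,0],1],
  [[0,-50,0],[0,0,0],1],
  [[-1,-92,0],[0,0,0],1],
  [[-1,-134,0],[0,0,0],1],
  [[-2,-176,0],[0,0,0],1],
  [[-2,-218,0],[0,0,0],1],
  [[-3,-260,0],[0,0,0],1],
  [[-3,-300,0],[0,0,0],1],
  [[-4,-330,0],[0,0,0],1],
  [[-4,-345,0],[0,0,0],1],
])

```text
clock: 6.8
position: [526.9, -140.1, 180.2]
tool_rot: [-3.109, -0.446, 0.004]
force: [-0.7, 0.2, -2.2]
width: 23.3
grasp_force: 30.8
```

Request:
send_rows([
  [[0,-4,0],[0,0,0],1],
  [[0,-4,0],[0,0,0],1],
  [[0,-4,-10],[0,0,0],1],
  [[0,-4,-25],[0,0,0],1],
  [[0,-4,-40],[0,0,0],1],
  [[0,-4,-40],[0,0,0],1],
  [[0,-4,-40],[0,0,0],1],
])

```text
clock: 7.5
position: [527.8, -140.5, 140.4]
tool_rot: [-3.108, -0.452, 0.004]
force: [0.0, 0.0, -1.8]
width: 23.5
grasp_force: 30.8
```

```bash
python3 - <<'E'
from h import *
import pickle
o=observe();print(o["clock"],o["position"],o["tool_rot"],o["force"],o["torque"],o["width"],o["grasp_force"])
c=cam("wrist"); save(c,"pics/w3.png"); pickle.dump(c,open("w3.pkl","wb"))
d=cam("scene"); pickle.dump(d,open("s3.pkl","wb"))
a=cv2.resize(d["pixels"][130:230,180:300,::-1],None,fx=4,fy=4,interpolation=cv2.INTER_CUBIC)
b=c["pixels"][...,::-1][:400,130:450]
cv2.imwrite("pics/v3.png",np.hstack([a,b]))
E
```

```text
7.5 [ 527.80620813 -140.48457108  140.38243718] [-3.10782673 -0.45156516  0.00355717] [ 0.01581548  0.02960915 -1.75223562] [-0.04183638  0.04547903  0.01378184] 23.54121680942452 30.812856517732143
```

View pics/v3.png

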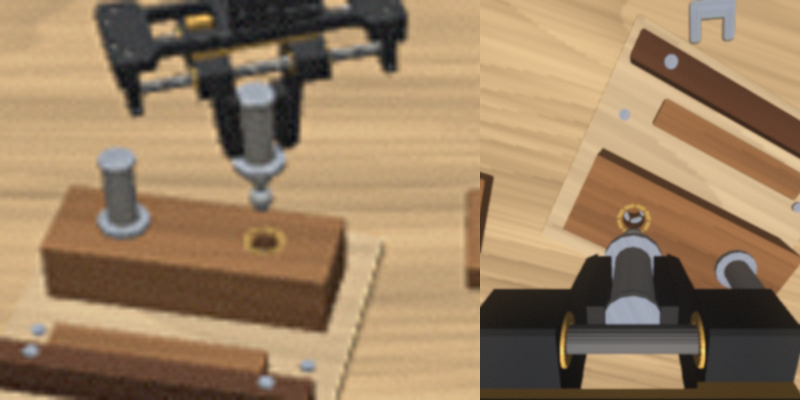

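Left (scene): the peg hangs upright in the fingers with its nose above the socket, whose ring is at crop (264,240). Right (wrist): ring at about (283,218), collar front edge at about row 234. I'll measure the remaining offset.

```bash
python3 - <<'E'
from h import *
import pickle
c=pickle.load(open("w3.pkl","rb")); s=pickle.load(open("s3.pkl","rb"))
hsv=cv2.cvtColor(c["pixels"],cv2.COLOR_RGB2HSV)
w=hsv[195:262,255:312]
m=((w[...,0]>14)&(w[...,0]<32)&(w[...,1]>110)&(w[...,2]>100)); g=(w[...,1]<70)&(w[...,2]>90)
for i in range(67): print(195+i,"".join("#" if a else "g" if b else "." for a,b in zip(m[i],g[i])))
E
```

```text
195 .........................................................
196 .........................................................
197 .........................................................
198 .........................................................
199 .........................................................
200 .........................................................
201 .........................................................
202 .........................................................
203 ........................######.###.......................
204 .....................################....................
205 ...................####################..................
206 ..................#######################................
207 ..................########################...............
208 ...............###############.###########...............
209 ...............##########........##########..............
210 ..............#######...............########.............
211 ..............######..............ggg.#######............
212 .............######.ggg...........gggg.###
[... 2353 characters left out ...]
gggggggggggggggg..
251 ggggggggggggggggg......................ggggggggggggggggg.
252 ggggggggggggggg.........................gggggggggggggggg.
253 ggggggggggggggg..........................gggggggggggggggg
254 gggggggggggggg............................ggggggggggggggg
255 ggggggggggggg..............................gggggggggggggg
256 ....ggggggggg..............................ggggggg.......
257 ......gggggg................................ggggg........
258 ......gggggg.................................gggg........
259 ......ggggg..................................gggg........
260 ......ggggg..................................gggg........
261 ......ggggg..................................gggg........
```

```bash
python3 - <<'E'
from h import *
import pickle
c=pickle.load(open("w3.pkl","rb"))
T=c["C"]@np.linalg.inv(c["T_tool_cam"]); z0=T[2,3]
tl=lambda p:(np.linalg.inv(T)@np.r_[p,1])[:3]
S=ray(c,283.6,219.9,58.5); print("ring world",S,"tool",tl(S))
for n,u,v,z in(("collar top front",283,235,z0-9.7),("collar low front",283,234,z0-15.7),("bulb front",283,230,z0-43.7)):
    print(n,tl(ray(c,u,v,z)))
print(T)
P=cloud(c);m=(P[...,2]>z0+39)&(P[...,2]<z0+47);m[:260]=0;m[:,:240]=0;m[:,330:]=0
v,u=np.nonzero(m);print("rim",len(u),u.min(),u.max(),v.min(),v.max(),[tl(p) for p in (P[m].mean(0),)])
E
```

```text
ring world [ 527.75809779 -141.9530095    58.5       ] tool [-0.29375356  1.51219726 81.88112794]
collar top front [17.22823952  0.76337691  9.66310366]
collar low front [15.28594733  0.78420926 15.66713177]
bulb front [ 6.33274881  0.88133371 43.68569926]
[[ 9.58646701e-01  2.84588691e-01 -2.40420114e-03  5.27806208e+02]
 [ 2.84591249e-01 -9.58648629e-01  7.91722112e-04 -1.40484571e+02]
 [-2.07946897e-03 -1.44319640e-03 -9.99996796e-01  1.40382437e+02]
 [ 0.00000000e+00  0.00000000e+00  0.00000000e+00  1.00000000e+00]]
rim 2499 240 329 292 324 [array([  5.23919736,   1.10918251, -43.05989907])]
```

Offset is under 1 mm. Correct it and enter the socket to just above the catch.

Request:
send_rows([
  [[0.5,-0.5,0],[0,0,0],1],
  [[0.5,-0.5,-12],[0,0,0],1],
  [[0.5,-0.5,-22],[0,0,0],1],
  [[0.5,-0.5,-28],[0,0,0],1],
  [[0.5,-0.5,-32],[0,0,0],1],
  [[0.5,-0.5,-36],[0,0,0],1],
  [[0.5,-0.5,-40],[0,0,0],1],
  [[0.5,-0.5,-44],[0,0,0],1],
  [[0.5,-0.5,-46],[0,0,0],1],
  [[0.5,-0.5,-46],[0,0,0],1],
])

```text
clock: 8.6
position: [528.9, -141.7, 95.4]
tool_rot: [-3.109, -0.451, 0.001]
force: [-0.9, 0.4, -2.5]
width: 23.3
grasp_force: 30.8
```

Request:
send_rows([
  [[0,0,-1],[0,0,0],1],
  [[0,0,-2],[0,0,0],1],
  [[0,0,-3],[0,0,0],1],
  [[0,0,-4],[0,0,0],1],
  [[0,0,-5],[0,0,0],1],
  [[0,0,-6],[0,0,0],1],
  [[0,0,-6],[0,0,0],1],
])

```text
clock: 9.3
position: [530.7, -141.8, 91.6]
tool_rot: [3.108, 0.45, 0.005]
force: [-0.8, 1.1, 7.2]
width: 23.0
grasp_force: 32.0
```

Request:
send_rows([
  [[0,0,-1],[0,0,0],1],
  [[0,0,-2],[0,0,0],1],
  [[0,0,-2],[0,0,0],1],
])

```text
clock: 9.6
position: [531.7, -141.9, 90.7]
tool_rot: [3.108, 0.45, 0.008]
force: [-0.6, 3.4, 12.6]
width: 23.6
grasp_force: 32.6
```

Request:
send_rows([
  [[0,0,-1],[0,0,0],1],
  [[0,0,-2],[0,0,0],1],
  [[0,0,-2],[0,0,0],1],
])

```text
clock: 9.9
position: [531.8, -141.9, 88.9]
tool_rot: [3.108, 0.45, 0.009]
force: [0.1, 3.2, 12.3]
width: 22.9
grasp_force: 32.7
```

Request:
send_rows([
  [[0,0,-1],[0,0,0],1],
  [[0,0,-2],[0,0,0],1],
  [[0,0,-2],[0,0,0],1],
])

```text
clock: 10.2
position: [531.2, -141.8, 86.2]
tool_rot: [3.108, 0.45, 0.007]
force: [-0.5, 2.7, 8.3]
width: 23.5
grasp_force: 32.4
```

Request:
send_rows([
  [[0,0,-1],[0,0,0],1],
  [[0,0,-2],[0,0,0],1],
  [[0,0,-2],[0,0,0],1],
])

```text
clock: 10.5
position: [529.7, -141.7, 82.4]
tool_rot: [3.109, 0.451, 0.002]
force: [-0.3, 1.9, 2.0]
width: 23.0
grasp_force: 31.8
```

Request:
send_rows([
  [[0,0,-1],[0,0,0],1],
  [[0,0,-2],[0,0,0],1],
  [[0,0,-2],[0,0,0],1],
])

```text
clock: 10.8
position: [527.8, -141.5, 78.2]
tool_rot: [-3.108, -0.451, 0.004]
force: [-0.8, 0.6, -6.9]
width: 23.3
grasp_force: 31.0
```

Request:
send_rows([
  [[0,0,-1],[0,0,0],1],
  [[0,0,-2],[0,0,0],1],
  [[0,0,-3],[0,0,0],1],
  [[0,0,-4],[0,0,0],1],
  [[0,0,-4],[0,0,0],1],
])

```text
clock: 11.3
position: [528.9, -141.6, 75.5]
tool_rot: [-3.109, -0.45, 0.001]
force: [-0.7, 0.8, -7.2]
width: 23.6
grasp_force: 30.9
```

Request:
send_rows([
  [[0,0,-1],[0,0,0],1],
  [[0,0,-2],[0,0,0],1],
  [[0,0,-2],[0,0,0],1],
  [[0,0,-2],[0,0,0],1],
])

```text
clock: 11.7
position: [529.7, -141.9, 74.4]
tool_rot: [3.109, 0.45, 0.002]
force: [-0.9, 2.5, -0.5]
width: 23.4
grasp_force: 31.5
```

Request:
send_rows([
  [[0,0,-1],[0,0,0],1],
  [[0,0,-2],[0,0,0],1],
  [[0,0,-2],[0,0,0],1],
  [[0,0,-2],[0,0,0],1],
])

```text
clock: 12.1
position: [530.4, -142.0, 74.2]
tool_rot: [3.108, 0.45, 0.004]
force: [-3.0, 2.9, 10.1]
width: 23.6
grasp_force: 32.6
```

Request:
send_rows([
  [[0,0,-1],[0,0,0],1],
  [[0,0,-2],[0,0,0],1],
  [[0,0,-2],[0,0,0],1],
  [[0,0,-2],[0,0,0],1],
])

```text
clock: 12.5
position: [531.2, -142.2, 74.2]
tool_rot: [3.108, 0.45, 0.006]
force: [-7.2, 3.9, 22.2]
width: 23.3
grasp_force: 33.6
```

Seated: hard stop at 74.2 with about 24 N. Unload, then build the tug gradually.

Request:
send_rows([
  [[0,0,1],[0,0,0],1],
  [[0,0,2],[0,0,0],1],
  [[0,0,3],[0,0,0],1],
  [[0,0,3.7],[0,0,0],1],
  [[0,0,3.7],[0,0,0],1],
  [[0,0,3.7],[0,0,0],1],
  [[0,0,3.7],[0,0,0],1],
])

```text
clock: 13.2
position: [529.7, -142.0, 74.1]
tool_rot: [3.109, 0.45, 0.001]
force: [-1.5, 2.1, 6.2]
width: 23.8
grasp_force: 32.2
```

Request:
send_rows([
  [[0,0,0.5],[0,0,0],1],
  [[0,0,1],[0,0,0],1],
  [[0,0,1.5],[0,0,0],1],
  [[0,0,1.8],[0,0,0],1],
  [[0,0,1.8],[0,0,0],1],
])

```text
clock: 13.7
position: [528.7, -141.8, 74.7]
tool_rot: [-3.109, -0.45, 0.001]
force: [-0.1, 0.7, -2.2]
width: 23.5
grasp_force: 31.3
```

Request:
send_rows([
  [[0,0,0.4],[0,0,0],1],
  [[0,0,0.8],[0,0,0],1],
  [[0,0,0.8],[0,0,0],1],
])

```text
clock: 14.0
position: [528.4, -141.5, 75.4]
tool_rot: [-3.108, -0.45, 0.002]
force: [-0.9, 1.1, -3.8]
width: 23.8
grasp_force: 31.0
```

Request:
send_rows([
  [[0,0,0.3],[0,0,0],1],
  [[0,0,0.5],[0,0,0],1],
  [[0,0,0.5],[0,0,0],1],
])

```text
clock: 14.3
position: [528.2, -141.5, 75.6]
tool_rot: [-3.108, -0.45, 0.003]
force: [0.7, 0.2, -10.0]
width: 23.4
grasp_force: 30.6
```

Request:
send_rows([
  [[0,0,0],[0,0,0],1],
  [[0,0,0],[0,0,0],1],
])

```text
clock: 14.5
position: [528.3, -141.4, 75.7]
tool_rot: [-3.108, -0.45, 0.002]
force: [-0.4, 1.0, -11.6]
width: 23.5
grasp_force: 30.5
```

Request:
send_rows([
  [[0,0,0.2],[0,0,0],1],
  [[0,0,0.2],[0,0,0],1],
])

```text
clock: 14.7
position: [528.3, -141.5, 75.8]
tool_rot: [-3.108, -0.45, 0.003]
force: [-0.3, 0.8, -15.2]
width: 23.7
grasp_force: 30.4
```

Request:
send_rows([
  [[0,0,0],[0,0,0],1],
  [[0,0,0],[0,0,0],1],
  [[0,0,0],[0,0,0],1],
])

```text
clock: 15.0
position: [528.3, -141.4, 75.9]
tool_rot: [-3.108, -0.45, 0.002]
force: [0.0, 1.0, -17.5]
width: 23.4
grasp_force: 30.4
```

Request:
send_rows([
  [[0,0,-0.5],[0,0,0],1],
  [[0,0,-0.6],[0,0,0],1],
])

```text
clock: 15.2
position: [528.8, -141.5, 75.8]
tool_rot: [-3.109, -0.45, 0.001]
force: [-0.2, 1.5, -15.8]
width: 23.5
grasp_force: 30.6
```

Request:
send_rows([
  [[0,0,-0.1],[0,0,0],1],
  [[0,0,-0.1],[0,0,0],1],
])

```text
clock: 15.4
position: [528.9, -141.6, 75.9]
tool_rot: [-3.109, -0.45, 0.001]
force: [0.0, 1.9, -16.6]
width: 23.8
grasp_force: 30.6
```

Request:
send_rows([
  [[0,0,-0.4],[0,0,0],1],
  [[0,0,-0.4],[0,0,0],1],
])

```text
clock: 15.6
position: [529.2, -141.7, 75.8]
tool_rot: [-3.109, -0.45, -0.0]
force: [-0.4, 2.4, -14.6]
width: 23.3
grasp_force: 30.9
```

Request:
send_rows([
  [[0,0,0],[0,0,0],1],
  [[0,0,0],[0,0,0],1],
])

```text
clock: 15.8
position: [529.3, -141.7, 75.8]
tool_rot: [3.109, 0.451, 0.0]
force: [-0.8, 2.2, -11.9]
width: 23.5
grasp_force: 30.9
```

Request:
send_rows([
  [[0,0,0.2],[0,0,0],1],
  [[0,0,0.2],[0,0,0],1],
])

```text
clock: 16.0
position: [529.2, -141.7, 75.9]
tool_rot: [3.109, 0.451, 0.0]
force: [-0.8, 1.9, -14.1]
width: 23.3
grasp_force: 31.0
```

Request:
send_rows([
  [[0,0,0],[0,0,0],1],
  [[0,0,0],[0,0,0],1],
])

```text
clock: 16.2
position: [529.1, -141.8, 75.8]
tool_rot: [-3.109, -0.45, -0.0]
force: [-0.5, 2.8, -13.8]
width: 23.8
grasp_force: 31.0
```

Request:
send_rows([
  [[0,0,0],[0,0,0],1],
  [[0,0,0],[0,0,0],1],
])

```text
clock: 16.4
position: [529.2, -141.8, 75.9]
tool_rot: [3.109, 0.45, 0.0]
force: [0.3, 2.1, -13.8]
width: 23.2
grasp_force: 31.0
```

Request:
send_rows([
  [[0,0,-0.15],[0,0,0],1],
  [[0,0,-0.15],[0,0,0],1],
  [[0,0,-0.1],[0,0,0],1],
])

```text
clock: 16.7
position: [529.2, -141.7, 75.8]
tool_rot: [3.109, 0.451, 0.0]
force: [0.5, 2.2, -13.0]
width: 23.2
grasp_force: 31.0
```

Request:
send_rows([
  [[0,0,0],[0,0,0],1],
  [[0,0,0],[0,0,0],1],
  [[0,0,0],[0,0,0],1],
])

```text
clock: 17.0
position: [529.2, -141.8, 75.8]
tool_rot: [3.109, 0.45, 0.0]
force: [-0.7, 2.2, -12.7]
width: 23.6
grasp_force: 31.1
```

Request:
send_rows([
  [[0,0,0],[0,0,0],1],
  [[0,0,0],[0,0,0],1],
  [[0,0,0],[0,0,0],1],
])

```text
clock: 17.3
position: [529.2, -141.8, 75.8]
tool_rot: [3.109, 0.451, 0.0]
force: [-0.4, 2.2, -12.9]
width: 23.4
grasp_force: 31.1
```

Request:
send_rows([
  [[0,0,-0.1],[0,0,0],1],
  [[0,0,-0.1],[0,0,0],1],
  [[0,0,-0.1],[0,0,0],1],
  [[0,0,-0.1],[0,0,0],1],
  [[0,0,-0.1],[0,0,0],1],
])

```text
clock: 17.8
position: [529.3, -141.8, 75.8]
tool_rot: [3.109, 0.45, 0.001]
force: [-0.9, 2.5, -10.9]
width: 23.2
grasp_force: 31.3
```

Request:
send_rows([
  [[0,0,0],[0,0,0],1],
  [[0,0,0],[0,0,0],1],
  [[0,0,0],[0,0,0],1],
  [[0,0,0],[0,0,0],1],
])

```text
clock: 18.2
position: [529.2, -141.8, 75.7]
tool_rot: [3.109, 0.451, 0.0]
force: [-0.1, 2.5, -11.1]
width: 23.2
grasp_force: 31.3
```

Tug held. Now lower it back onto the block, open, and withdraw.

Request:
send_rows([
  [[0,0,-0.6],[0,0,0],1],
  [[0,0,-1.2],[0,0,0],1],
  [[0,0,-1.8],[0,0,0],1],
  [[0,0,-2],[0,0,0],1],
  [[0,0,-2],[0,0,0],1],
  [[0,0,-2],[0,0,0],1],
])

```text
clock: 18.8
position: [530.0, -142.1, 74.6]
tool_rot: [3.108, 0.45, 0.003]
force: [-1.7, 2.0, 0.1]
width: 23.7
grasp_force: 32.3
```

Request:
send_rows([
  [[0,0,0],[0,0,0],0.7],
  [[0,0,0],[0,0,0],0.4],
  [[0,0,0],[0,0,0],0.4],
  [[0,0,0],[0,0,0],0.4],
  [[0,0,0],[0,0,0],0.4],
  [[0,0,0],[0,0,0],0.4],
])

```text
clock: 19.4
position: [529.1, -141.8, 73.6]
tool_rot: [3.109, 0.451, 0.0]
force: [-0.5, 0.6, 0.1]
width: 52.9
grasp_force: 0.0
```

Request:
send_rows([
  [[0,0,8],[0,0,0],0.4],
  [[0,0,25],[0,0,0],0.4],
  [[0,0,50],[0,0,0],0.4],
  [[0,0,80],[0,0,0],0.4],
  [[0,0,110],[0,0,0],0.4],
  [[0,0,140],[0,0,0],0.4],
  [[0,0,150],[0,0,0],0.4],
  [[0,0,150],[0,0,0],0.4],
  [[0,0,150],[0,0,0],0.4],
])

```text
clock: 20.3
position: [528.4, -141.5, 222.5]
tool_rot: [-3.109, -0.45, 0.002]
force: [-0.4, 0.4, -0.4]
width: 52.7
grasp_force: 0.0
```

```bash
python3 - <<'E'
from h import *
c=cam("wrist"); d=cam("scene"); o=observe(); print(o["clock"],o["position"],o["force"])
a=cv2.resize(d["pixels"][130:230,180:300,::-1],None,fx=4,fy=4,interpolation=cv2.INTER_CUBIC)
cv2.imwrite("pics/v4.png",np.hstack([a,c["pixels"][...,::-1][:400,180:500]]))
E
```

```text
20.4 [ 527.79531437 -141.35922093  221.39121325] [-0.45896387 -0.44826555 -0.00450323]
```

View pics/v4.png

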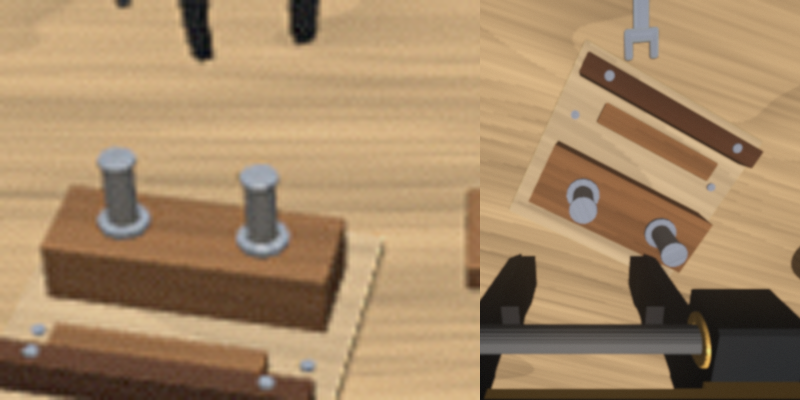

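The peg, at scene crop (262,240), sits flush and upright like the fitted one at (122,218); the gripper is clear. Hand in.

```bash
python3 -c "
from plant import job
print(job.job_done())"
```

```text
the job is handed in; nothing more can be done
None
```

The stop peg is snapped home in the empty socket with its collar flush on the block, and I let go of it there and handed the job in. I pressed it with about 24 N. The tug held at about 9–12 N for over 2 s, but while I was finding the level it briefly reached about 15.5 N, slightly over your 15 N limit; the catch held throughout and no verdict came back.

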